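# Hold the tube warmer's lid at the inspection mark

## Task

The white tube warmer holds a batch of sample tubes that has to be looked at: with its lid still shut, push the round lid-release button on its front deck fully down and let it spring back up. Then raise the sprung lid by its bar handle until it lies level with (parallel to) the preset pointer arm at its side, and finish while still holding it there steadily, because it falls shut if let go. Leave the pointer arm where it is set and do not disturb the racks and other things standing around.

Things in the scene. Friction and masses are not known exactly. Their poses are not given: they have to be found in the camera images.
- warmer: White dry-block tube warmer, fixed to the bench, 300 mm deep (x), 220 mm wide (y). Origin: centre of its underside, on the bench. Its x axis runs from its front to its back (hinge side), y to its left, z up. The front 95 mm is a flat control deck, 80 mm high; behind it the grey lid lies shut with its underside 100 mm and its top 130 mm above the bench.
- button (a joint): Lid-release push button, grey round cap of 30 mm diameter in a black round housing of 46 mm, on the front deck, left of its middle. Value: travel downwards in m, 0 up, 0.006 fully down (count on more than 0.005); fully down takes about 5 N; springs back up when let go.
- button_top (a point): Centre of the button cap's top, about 102 mm above the bench, at (-115, 55) mm relative to the warmer (x from its front to its back, y to its left).
- lid (a joint): Grey sprung lid, 180 mm (x) by 200 mm (y), 30 mm thick, 0.35 kg. Value: opening angle in rad, 0 shut, up to 1.3; the front edge rises and swings back as it grows. A spring and its weight pull it shut: about 5 N upwards at the handle starts it, 5 to 8 N along its swing (square to the line from hinge to bar) holds it at the mark. It is not locked, but the button has to be used first.
- lid_hinge (a point): Middle of the lid's hinge axis, 100 mm above the bench, at (130, 0) mm relative to the warmer (x from its front to its back, y to its left). The axis is parallel to the warmer's y axis. Its frame turns with the lid.
- lid_bar (a point): Middle of the lid's handle, a black round bar of 12 mm diameter and 100 mm between its two end posts, lying parallel to the warmer's y axis. In the lid's frame it lies 160 mm in front of (-x) and 75 mm above the hinge axis, so with the lid shut it is 175 mm above the bench; 39 mm of free space under the bar, posts only at its ends. z axis: the lid's own upward normal.
- pointer (a joint): Dark steel pointer arm, a flat bar 190 mm long, 8 by 12 mm, ending in a 22 mm disc, on the lid's right side (-y, 118 mm from the lid's middle), turning stiffly about the same axis as the lid in front of a round aluminium dial. Value: its angle in rad above level, on the lid's scale: when the lid is at the mark, joint lid equals joint pointer and the arm runs along the middle of the lid's right edge. Set anywhere between 0.28 and 0.85 (16 to 49 degrees).
- pointer_tip (a point): Centre of the disc at the pointer arm's free end; 190 mm in front of the hinge axis and 15 mm above it in the pointer's frame. z axis: the pointer's own upward normal.
- rack_long: Bystander, blue tube rack with red-capped tubes, 85 x 185 mm, 98 mm high, left of the warmer. Origin: centre of underside.
- rack_small: Bystander, small blue tube rack with red-capped tubes, 85 x 85 mm, 98 mm high, right of the warmer. Origin: centre of underside.
- bottle: Bystander, reagent bottle 60 mm across, 130 mm high, in front or to a side. Origin: centre of underside.
- jar: Bystander, jar 60 mm across, 70 mm high, in front or to a side. Origin: centre of underside.
- timer: Bystander, flat white bench timer 60 x 75 x 22 mm, in front or to a side. Origin: centre of underside.
- pen: Bystander, marker pen 130 mm long, 12 mm thick, lying on the bench between the warmer and the long rack. Origin: centre of underside.
- cap_dish: Bystander, small steel dish 42 mm across, 18 mm high, standing on the warmer's front deck, right of its middle. Origin: centre of underside.

How it is judged:
By the outcome, as a careful person would: the job done as asked, in the order asked, and still so for the second after the job is handed in, while the arm keeps its last pose, push and grip.
It also fails if it takes over 45 s, if anything falls off the work surface, if the arm or the gripper's body presses on something with over 40 N, if the wrist force passes 120 N, or if a joint passes its speed limit or range.

## Robot

A 6-joint arm with a two-finger parallel gripper is mounted at the origin on the work surface. World frame = base frame: x ahead of the robot, y to its left, z up, the work surface at z = 0. Lengths are in m, angles in degrees, forces in N, time in s.
With the tool pointing down it reaches from about 0.325 to 0.9 m from the base axis. Payload 6.1 kg.
Tool frame: the origin (TCP) lies on the centre line of the jaws, within the pads' length; the fingertips stand 11 mm ahead of it and the grasp point (between the pads) lies 8 mm behind it (manip.tcp_to_tips is the distance from the TCP to the fingertips, in m); z points along the fingers, y is the line along which they close (so a half turn about z gives the same grasp; the last joint's range is limited). The gripper opens to 85 mm and grips with 20 to 120 N. Pads are 22 mm wide; open, the fingers measure 114 mm over their backs; the gripper's body (76 mm by 85 mm) begins 54 mm behind the grasp point. The pads swing forward as they close: fully open they stand 13 mm farther back than shut.
Start: joints at [-83.829, 12.628, 87.462, -0, 79.91, -7.225], TCP at [0.145, -0.608, 0.242] pointing down, gripper open.
Joint ranges: [-170.65, 170.65], [-52.31, 119.04], [5.05, 147.46], [-71.25, 251.25], [11.57, 151.72], [-153.62, 153.62]. Speed limits (degrees/s): [147.25, 147.25, 172.46, 180, 180, 180].

## Interface

Orientations are given as a 3x3 rotation matrix whose columns are the frame's x, y, z axes.
In Python, from rig import manip gives the robot as it stands.
- The arm moves only by the shell command python3 -m jog 'ROWS'. ROWS is JSON, a list of rows, each an object of numbers: "rx", "ry", "rz": the turn, a rotation vector about the tool's x, y, z in rad; "dx", "dy", "dz": the shift along the tool's x, y, z in mm; "fingers": the opening, from -1 (shut) to 1 (fully open). In form: [{"rx": .., "ry": .., "rz": .., "dx": .., "dy": .., "dz": .., "fingers": ..}, ...]. A call has 1 to 5 rows; each row is the pose to reach, as a shift and turn from the pose commanded when the call began, along the tool's axes at that moment; what a row does not reach only later rows make up. A row lasts 1/10 s, in which the tool goes at most 50 mm and 8.59 degrees, less where a joint would pass 70% of its speed; a pose out of reach is approached as far as the arm can. A call with a gripper value outside its range is refused whole. The fingers move at their own pace and stop on an object; the grip force is fixed at half the most. Time passes only in rows, so rows that repeat a pose let the fingers close. It gives the time, the measured TCP pose, the force, the opening and the grip force at its end, in the units of the state.
- manip.get_obs(): the state, without advancing time (a new reading comes with each control period).
- manip.grab_frame(name): name is "scene" or "top"; returns a dict with "pixels" (480x640x3 uint8, red, green, blue), "z_map" (480x640 float32, m along the optical axis (not along the pixel's ray), 0 where there is no reading), "fx", "fy", "cx", "cy" (pixels), "R" (3x3) and "t" (3): a world point X has camera coordinates R X + t. Camera axes: x right, y down, z forward; pixel columns grow to the right and rows downward; lengths in m; the calibration is good to about 2 mm. A picture is of the moment at which its call begins.
- manip.finish_job(): hands the job in; it is judged then, once.
Trained networks look in the newest picture that a camera, given by its name, has taken for a name from the list of things; names that differ only in an ending like _2 or _b are one class to them, and where a whole thing is asked for, a point or a joint stands for the part that bears it (a point fixed in the world has none). Each returns a list of dicts, best first, with "p" (0 to 1); they miss things now and then, are a little off and sometimes report something else, mostly with a low value. They report only what shows in the picture. A call takes as long as a camera call.
- manip.find_in(camera, query): "uv" ([column, row] in pixels, amid what is visible of it).
The state is a dict: "t": time; "qpos": joint angles; "joint_velocities": joint speeds; "joint_efforts": joint torques, N m; "eef_pos": TCP position; "tool_rot": TCP orientation; "ft_force": force on the tool from outside, world axes, zero at the start; "wrist_torque": the same for the moment, N m; "opening": opening from 0.0 (shut) to 1.0 (fully open); "grasp_force": force on a finger pad.
Only numpy, scipy, OpenCV 4.12 (cv2) and the standard library are available. Lean on these libraries where they do the work, as an engineer would, in place of code of your own. Each camera call takes 0.05 s, during which the arm holds its last target. There are 200 camera calls.

## Working session

There is one attempt and no reset: what is moved stays moved. The work goes in short steps, Python scripts to look and compute and a shell command to move; the robot and the scene stay as the last step left them, time stands still between calls to the robot, and variables do not carry over. Pictures are saved under pics/ and viewed, at most 10 in all, crops included, and the job is handed in when it is done.

```bash
mkdir -p pics; ls
cat > h.py <<'E'
import numpy as np, cv2
from rig import manip
def grab(n,save=None):
    f=manip.grab_frame(n)
    if save: cv2.imwrite('pics/'+save,f['pixels'][:,:,::-1])
    return f
def world(f,uv,z=None):
    u,v=uv; R=np.array(f['R']);t=np.array(f['t'])
    d=np.array([(u-f['cx'])/f['fx'],(v-f['cy'])/f['fy'],1.])
    if z is None:
        return R.T@(d*f['z_map'][int(round(v)),int(round(u))]-t)
    c=-R.T@t; r=R.T@d
    return c+r*(z-c[2])/r[2]
def cloud(f):
    v,u=np.mgrid[0:480,0:640]; Z=f['z_map']
    P=np.stack([(u-f['cx'])/f['fx']*Z,(v-f['cy'])/f['fy']*Z,Z],-1)
    P=(P-np.array(f['t']))@np.array(f['R']); P[Z==0]=np.nan
    return P
E
python3 - <<'E'
from h import *
np.set_printoptions(precision=4,suppress=True)
for c in ['top','scene']:
    f=grab(c,c+'1.png')
    print(c,-np.array(f['R']).T@f['t'])
    for q in ['warmer','button_top','lid_hinge','lid_bar','pointer_tip','lid','pointer','cap_dish','rack_long','rack_small','bottle','jar','timer','pen']:
        for r in manip.find_in(c,q)[:1]:
            print(q,r['p'],r['uv'],world(f,r['uv']))
E
```

```text
pics
top [0.5064 0.0402 1.2794]
warmer 0.82 [385.5, 237.1] [ 0.5803 -0.0987  0.1279]
button_top 0.78 [366.8, 307.1] [ 0.449  -0.0667  0.0977]
lid_hinge 0.87 [380.1, 222.6] [ 0.607  -0.0882  0.1315]
lid_bar 0.86 [378.4, 220.3] [ 0.6115 -0.0853  0.1293]
pointer_tip 0.59 [444.6, 206.7] [ 0.6353 -0.2041  0.1518]
lid 0.57 [378.3, 221.6] [ 0.609 -0.085  0.13 ]
pointer 0.57 [445.6, 209.5] [ 0.6299 -0.2055  0.1541]
cap_dish 0.84 [427.5, 299.2] [ 0.464  -0.1849  0.0832]
rack_long 0.73 [255.2, 247.8] [0.56   0.1456 0.1018]
rack_small 0.67 [490.3, 218.5] [ 0.6194 -0.3039  0.0966]
bottle 0.84 [420.1, 348.3] [ 0.373  -0.1661  0.1071]
jar 0.8 [503.7, 276.2] [ 0.5091 -0.336   0.0723]
timer 0.97 [281.2, 347.7] [0.3627 0.0985 0.0168]
pen 0.83 [303.9, 265.0] [0.5296 0.054  0.0133]
scene [ 1.2122 -0.2464  0.7323]
warmer 0.8 [256.3, 296.4] [ 0.6706 -0.1215  0.1277]
button_top 0.15 [125.8, 312.6] [ 0.5428 -0.3514  0.0612]
lid_hinge 0.7 [257.1, 277.7] [ 0.6256 -0.1046  0.1272]
lid_bar 0.81 [260.0, 276.0] [ 0.6239 -0.0982  0.1274]
pointer_tip 0.7 [203.7, 289.7] [ 0.6343 -0.2056  0.1488]
lid 0.78 [259.8, 277.8] [ 0.6286 -0.1002  0.1277]
pointer 0.57 [202.1, 290.3] [ 0.6361 -0.2086  0.1503]
cap_dish 0.49 [201.8, 254.0] [ 0.4634 -0.1793  0.0827]
rack_long 0.6 [358.0, 258.1] [0.6165 0.1222 0.08  ]
rack_small 0.67 [151.0, 350.1] [ 0.6586 -0.3201  0.0681]
bottle 0.95 [191.3, 236.6] [ 0.3932 -0.1867  0.0808]
jar 0.91 [125.5, 314.3] [ 0.5441 -0.3529  0.0583]
timer 0.72 [301.0, 219.7] [0.3709 0.0922 0.0204]
```

Run:
```python
import cv2
cv2.imwrite('pics/topc.png',cv2.resize(cv2.imread('pics/top1.png')[140:390,210:550],None,fx=2.3,fy=2.3,interpolation=cv2.INTER_CUBIC))
cv2.imwrite('pics/scenec.png',cv2.resize(cv2.imread('pics/scene1.png')[160:420,90:430],None,fx=2.3,fy=2.3,interpolation=cv2.INTER_CUBIC))
```

```text
(no output)
```

View pics/topc.png

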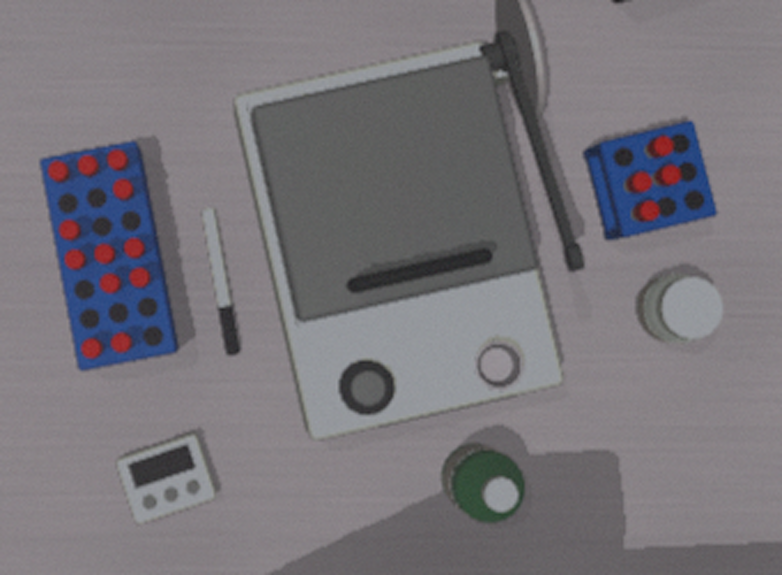

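View pics/scenec.png

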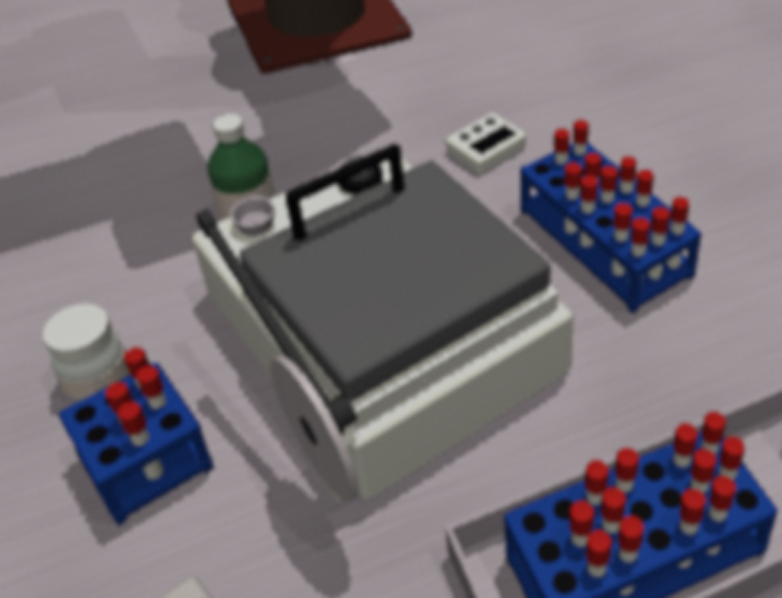

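The top crop shows the button at (367,387), the bar from (348,285) to (490,256), the pointer disc at (575,257) and the dish at (498,363). The scene crop shows the pointer raised beside the lid, with its disc at (205,220). Next I fit the warmer pose and the pointer angle from depth.

```bash
cat > fit.py <<'E'
from h import *
np.set_printoptions(precision=4,suppress=True)
def pose():
    f=grab('top'); P=cloud(f); z=P[...,2]
    m=((z>.118)&(z<.14)&(abs(P[...,0]-.59)<.15)&(abs(P[...,1]+.09)<.125)).astype(np.uint8)
    m=cv2.morphologyEx(m,cv2.MORPH_OPEN,np.ones((5,5)))
    n,l,s,c=cv2.connectedComponentsWithStats(m); i=1+np.argmax(s[1:,4])
    q=P[l==i]; r=cv2.minAreaRect(q[:,:2].astype(np.float32)); print('lid rect',r,np.median(q[:,2]))
    # deck
    m=((z>.072)&(z<.088)&(P[...,0]<.56)&(abs(P[...,1]+.13)<.16)).astype(np.uint8)
    m=cv2.morphologyEx(m,cv2.MORPH_OPEN,np.ones((5,5)))
    n,l,s,c=cv2.connectedComponentsWithStats(m); i=1+np.argmax(s[1:,4])
    q=P[l==i]; print('deck',cv2.minAreaRect(q[:,:2].astype(np.float32)))
    return f,P
f,P=pose()
o=np.array([210,140])
px=lambda a,b:o+np.array([a,b])/2.3
for n,a,z in [('button',(367,387),.102),('barL',(351,285),.178),('barR',(488,257),.178),('deckL',(313,438),.08),('deckR',(562,382),.08),('backL',(236,98),.1),('lidFL',(301,320),.13),('lidFR',(538,269),.13)]:
    print(n,world(f,px(*a),z)[:2])
E
python3 fit.py
```

```text
lid rect ((0.6097607612609863, -0.09055609256029129), (0.18037021160125732, 0.2014586329460144), 12.999242782592773) 0.12968760906045199
deck ((0.47146186232566833, -0.12119735032320023), (0.10150423645973206, 0.2208811193704605), 11.388031959533691)
button [ 0.4471 -0.0716]
barL [ 0.5292 -0.0519]
barR [ 0.5514 -0.158 ]
deckL [ 0.4033 -0.0286]
deckR [ 0.4509 -0.2374]
backL [0.6857 0.0376]
lidFL [ 0.5018 -0.0157]
lidFR [ 0.544 -0.207]
```

```bash
cat > geo.py <<'E'
from h import *
np.set_printoptions(precision=4,suppress=True)
yaw=np.radians(12.6); O=np.array([.571,-.0997,0])
W=np.array([[np.cos(yaw),-np.sin(yaw),0],[np.sin(yaw),np.cos(yaw),0],[0,0,1]])
toW=lambda p:O+W@np.asarray(p); fromW=lambda P:(P-O)@W
def bar(th): return toW([.13-.16*np.cos(th)+.075*np.sin(th)*1,0,.1+.16*np.sin(th)+.075*np.cos(th)])
E
python3 - <<'E'
from geo import *
for c in ['top','scene']:
    f=grab(c); Q=fromW(cloud(f)); 
    m=(abs(Q[...,1]+.118)<.009)&(Q[...,2]>.115)&(Q[...,0]>-.12)&(Q[...,0]<.08)
    q=Q[m]; print(c,len(q),np.median(q[:,1]))
    l=np.polyfit(q[:,0],q[:,2],1); print('slope deg',-np.degrees(np.arctan(l[0])), 'at hinge z',np.polyval(l,.13), 'x range',q[:,0].min(),q[:,0].max(),'res',np.std(q[:,2]-np.polyval(l,q[:,0])))
    for r in manip.find_in(c,'pointer_tip')[:1]: print(r)
f=manip.grab_frame('top')
# tip from top image: intersect ray with warmer plane y=-.118
for f,uv in [(manip.grab_frame('top'),(210+575/2.3,140+257/2.3)),(manip.grab_frame('scene'),(90+206/2.3,160+219/2.3))]:
    a=fromW(world(f,uv,0.)); b=fromW(world(f,uv,.4)); s=(-.118-a[1])/(b[1]-a[1]); p=a+s*(b-a)
    d=p-[.13,0,.1]; print(p,np.hypot(d[0],d[2]),np.degrees(np.arctan2(d[2],-d[0])-np.arctan2(.015,.19)))
print('button',toW([-.115,.055,.102]),'bar',bar(0),[bar(t) for t in (.3,.5,.7)])
o=manip.get_obs();print(o['eef_pos'],o['tool_rot'],o['opening'],manip.tcp_to_tips,o['t'])
E
```

```text
top 447 -0.11566565149791833
slope deg 18.600096817479137 at hinge z 0.11901932121295764 x range -0.05629366045863252 0.07964576301402866 res 0.004374893710408103
{'uv': [447.1, 208.7], 'p': 0.9}
scene 415 -0.12197046828219323
slope deg 18.251502763189453 at hinge z 0.11884583334208387 x range -0.05424231371151442 0.0798793869106483 res 0.0036554188863179046
{'uv': [202.2, 284.3], 'p': 0.61}
[-0.0461 -0.118   0.1803] 0.19353225254126877 20.008134664574303
[-0.0536 -0.118   0.1655] 0.19493838142586237 15.12990052715109
button [ 0.4468 -0.0711  0.102 ] bar [ 0.5417 -0.1062  0.175 ] [array([ 0.5703, -0.0999,  0.2189]), array([ 0.5959, -0.0941,  0.2425]), array([ 0.6256, -0.0875,  0.2604])]
[ 0.1448 -0.608   0.2423] [[ 0.9728  0.2317  0.    ]
 [ 0.2317 -0.9728  0.    ]
 [ 0.     -0.     -1.    ]] 0.9972650150011853 0.011 1.9
```

```bash
python3 -m jog '[{"dx":209,"dy":-226,"fingers":-1},{"dx":209,"dy":-226,"fingers":-1},{"dx":209,"dy":-226,"fingers":-1},{"dx":209,"dy":-226,"fingers":-1},{"dx":209,"dy":-226,"fingers":-1}]'
```

```text
validation failed for argument at $[0]...
```

```bash
python3 -m jog '[{"rx":0,"ry":0,"rz":0,"dx":209,"dy":-226,"dz":0,"fingers":-1},{"rx":0,"ry":0,"rz":0,"dx":209,"dy":-226,"dz":0,"fingers":-1},{"rx":0,"ry":0,"rz":0,"dx":209,"dy":-226,"dz":0,"fingers":-1},{"rx":0,"ry":0,"rz":0,"dx":209,"dy":-226,"dz":0,"fingers":-1},{"rx":0,"ry":0,"rz":0,"dx":209,"dy":-226,"dz":0,"fingers":-1}]'
```

```text
t: 2.4
eef_pos: [0.268, -0.3884, 0.2424]
tool_rot: [[0.973, 0.231, 0.0], [0.231, -0.973, -0.0], [0.0, 0.001, -1.0]]
ft_force: [1.6, -0.1, 0.9]
opening: 0.142
grasp_force: 0.0
```

```bash
python3 -m jog '[{"rx":0,"ry":0,"rz":0,"dx":170,"dy":-183,"dz":0,"fingers":-1},{"rx":0,"ry":0,"rz":0,"dx":170,"dy":-183,"dz":0,"fingers":-1},{"rx":0,"ry":0,"rz":0,"dx":170,"dy":-183,"dz":0,"fingers":-1},{"rx":0,"ry":0,"rz":0,"dx":170,"dy":-183,"dz":0,"fingers":-1},{"rx":0,"ry":0,"rz":0,"dx":170,"dy":-183,"dz":0,"fingers":-1}]'
cat >> geo.py <<'E'
def go(p):
    o=manip.get_obs(); R=np.array(o['tool_rot']); print('t',o['t'],'pos',o['eef_pos'],'d mm',R.T@(np.asarray(p)-o['eef_pos'])*1000,'F',o['ft_force'],'open',o['opening'],'q',o['qpos'])
E
python3 -c "
from geo import *
go([.4468,-.0711,.118])"
```

```text
t: 2.9
eef_pos: [0.3911, -0.1709, 0.2428]
tool_rot: [[0.973, 0.231, 0.001], [0.231, -0.973, -0.001], [0.001, 0.001, -1.0]]
ft_force: [0.8, 0.5, 0.0]
opening: -0.003
grasp_force: 0.0
t 2.9 pos [ 0.3911 -0.1709  0.2428] d mm [ 77.1852 -84.3154 124.7742] F [0.8407 0.5289 0.0069] open -0.0029465266298309687 q [-34.2208 -15.9034 115.3158   0.0039  80.5017  42.403 ]
```

```bash
python3 -m jog '[{"rx":0,"ry":0,"rz":0,"dx":77,"dy":-84,"dz":0,"fingers":-1},{"rx":0,"ry":0,"rz":0,"dx":77,"dy":-84,"dz":20,"fingers":-1},{"rx":0,"ry":0,"rz":0,"dx":77,"dy":-84,"dz":60,"fingers":-1},{"rx":0,"ry":0,"rz":0,"dx":77,"dy":-84,"dz":100,"fingers":-1},{"rx":0,"ry":0,"rz":0,"dx":77,"dy":-84,"dz":110,"fingers":-1}]'; python3 -m jog '[{"rx":0,"ry":0,"rz":0,"dx":0,"dy":0,"dz":0,"fingers":-1}]';  python3 - <<'E'
from geo import *
go([.4468,-.0711,.113])
grab('top','top2.png')
f=grab('top'); cv2.imwrite('pics/t2.png',cv2.resize(f['pixels'][240:360,320:460,::-1],None,fx=4,fy=4))
print([r for r in manip.find_in('top','button_top')])
E
```

```text
t: 3.4
eef_pos: [0.4428, -0.0713, 0.128]
tool_rot: [[0.972, 0.234, -0.007], [0.234, -0.972, 0.003], [-0.007, -0.004, -1.0]]
ft_force: [0.4, 0.1, 0.0]
opening: 0.003
grasp_force: 0.0
t: 3.5
eef_pos: [0.4445, -0.0728, 0.131]
tool_rot: [[0.973, 0.232, -0.004], [0.232, -0.973, 0.001], [-0.003, -0.002, -1.0]]
ft_force: [0.2, -0.4, 0.4]
opening: -0.001
grasp_force: 0.0
t 3.5 pos [ 0.4445 -0.0728  0.131 ] d mm [ 2.7215 -1.0939 18.0006] F [ 0.1831 -0.4017  0.3662] open -0.0012722369009878656 q [-19.349   -5.0441 118.6337  -0.0077  66.6373  57.2593]
[]
```

View pics/t2.png

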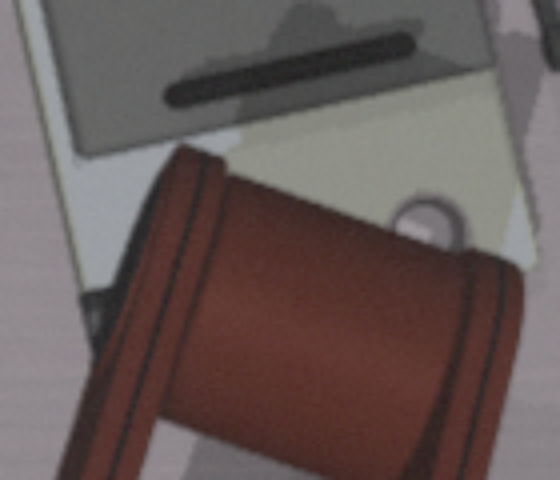

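The wrist covers the button in this view, with only the dish visible at (430,225) in the crop. The pose is good to about 2 mm, so I press while watching the force.

```bash
python3 -m jog '[{"rx":0,"ry":0,"rz":0,"dx":2,"dy":-1,"dz":8,"fingers":-1},{"rx":0,"ry":0,"rz":0,"dx":2,"dy":-1,"dz":15,"fingers":-1},{"rx":0,"ry":0,"rz":0,"dx":2,"dy":-1,"dz":19,"fingers":-1},{"rx":0,"ry":0,"rz":0,"dx":2,"dy":-1,"dz":22,"fingers":-1},{"rx":0,"ry":0,"rz":0,"dx":2,"dy":-1,"dz":22,"fingers":-1}]'; python3 -m jog '[{"rx":0,"ry":0,"rz":0,"dx":0,"dy":0,"dz":2,"fingers":-1},{"rx":0,"ry":0,"rz":0,"dx":0,"dy":0,"dz":2,"fingers":-1}]'
```

```text
t: 4.15
eef_pos: [0.4475, -0.0718, 0.1102]
tool_rot: [[0.973, 0.232, -0.0], [0.232, -0.973, -0.0], [-0.0, 0.0, -1.0]]
ft_force: [-0.2, -1.1, 2.3]
opening: 0.003
grasp_force: 1.5
t: 4.35
eef_pos: [0.4476, -0.0718, 0.1084]
tool_rot: [[0.973, 0.232, 0.0], [0.232, -0.973, -0.0], [-0.0, 0.0, -1.0]]
ft_force: [-1.4, -0.8, 3.1]
opening: 0.005
grasp_force: 2.0
```

```bash
python3 -m jog '[{"rx":0,"ry":0,"rz":0,"dx":0,"dy":0,"dz":2,"fingers":-1},{"rx":0,"ry":0,"rz":0,"dx":0,"dy":0,"dz":2,"fingers":-1}]';python3 -m jog '[{"rx":0,"ry":0,"rz":0,"dx":0,"dy":0,"dz":1,"fingers":-1},{"rx":0,"ry":0,"rz":0,"dx":0,"dy":0,"dz":1,"fingers":-1}]'
```

```text
t: 4.55
eef_pos: [0.4477, -0.0718, 0.107]
tool_rot: [[0.973, 0.232, 0.0], [0.232, -0.973, -0.0], [-0.0, 0.0, -1.0]]
ft_force: [-3.1, -0.3, 8.2]
opening: -0.002
grasp_force: 4.3
t: 4.75
eef_pos: [0.4477, -0.0719, 0.1068]
tool_rot: [[0.973, 0.232, -0.0], [0.232, -0.973, -0.0], [-0.0, 0.0, -1.0]]
ft_force: [-7.8, 1.0, 16.1]
opening: 0.0
grasp_force: 8.2
```

Button bottomed out at 16 N. Now I go up and over to the bar, turning 90°.

```bash
python3 -m jog '[{"rx":0,"ry":0,"rz":0,"dx":0,"dy":0,"dz":-20,"fingers":-1},{"rx":0,"ry":0,"rz":0,"dx":0,"dy":0,"dz":-60,"fingers":-1},{"rx":0,"ry":0,"rz":0,"dx":0,"dy":0,"dz":-100,"fingers":-1},{"rx":0,"ry":0,"rz":-0.15,"dx":0,"dy":0,"dz":-120,"fingers":-1},{"rx":0,"ry":0,"rz":-0.30,"dx":40,"dy":27,"dz":-125,"fingers":0.2}]'; python3 -m jog '[{"rx":0,"ry":0,"rz":-0.15,"dx":0,"dy":0,"dz":0,"fingers":0.2},{"rx":0,"ry":0,"rz":-0.3,"dx":0,"dy":0,"dz":0,"fingers":0.2},{"rx":0,"ry":0,"rz":-0.45,"dx":0,"dy":0,"dz":0,"fingers":0.2},{"rx":0,"ry":0,"rz":-0.6,"dx":0,"dy":0,"dz":0,"fingers":0.2},{"rx":0,"ry":0,"rz":-0.7,"dx":0,"dy":0,"dz":0,"fingers":0.2}]'; python3 -m jog '[{"rx":0,"ry":0,"rz":-0.15,"dx":0,"dy":0,"dz":0,"fingers":0.2},{"rx":0,"ry":0,"rz":-0.3,"dx":0,"dy":0,"dz":0,"fingers":0.2},{"rx":0,"ry":0,"rz":-0.45,"dx":0,"dy":0,"dz":0,"fingers":0.2},{"rx":0,"ry":0,"rz":-0.557,"dx":0,"dy":0,"dz":0,"fingers":0.2},{"rx":0,"ry":0,"rz":-0.557,"dx":0,"dy":0,"dz":0,"fingers":0.2}]'
python3 - <<'E'
from geo import *
go(bar(0)-[0,0,.008]); 
f=grab('top')
for q in ['lid_bar','button_top']: print([(r['p'],r['uv']) for r in manip.find_in('top',q)])
o=manip.get_obs(); R=np.array(o['tool_rot']); print(W.T@R)
E
```

```text
t: 5.25
eef_pos: [0.4917, -0.0876, 0.2343]
tool_rot: [[0.857, 0.515, 0.005], [0.515, -0.857, -0.001], [0.004, 0.004, -1.0]]
ft_force: [0.3, -0.5, 1.3]
opening: 0.154
grasp_force: 0.0
t: 5.75
eef_pos: [0.4926, -0.0885, 0.2296]
tool_rot: [[0.325, 0.946, -0.0], [0.946, -0.325, 0.001], [0.0, -0.001, -1.0]]
ft_force: [0.9, 0.4, 0.9]
opening: 0.601
grasp_force: 0.0
t: 6.25
eef_pos: [0.4926, -0.0885, 0.2297]
tool_rot: [[-0.219, 0.976, -0.0], [0.976, 0.219, 0.0], [0.001, -0.0, -1.0]]
ft_force: [-0.1, -0.1, -0.8]
opening: 0.602
grasp_force: 0.0
t 6.25 pos [ 0.4926 -0.0885  0.2297] d mm [-28.0804  44.0809  62.7065] F [-0.1236 -0.0944 -0.7546] open 0.6016323188541522 q [-19.2357  -4.0642 106.4908   0.0173  77.6034 -31.8959]
[(0.76, [372.8, 214.9])]
[(0.62, [374.9, 217.7])]
[[ 0.0026  1.     -0.0002]
 [ 1.     -0.0026  0.0003]
 [ 0.0003 -0.0002 -1.    ]]
```

```bash
python3 -m jog '[{"rx":0,"ry":0,"rz":0,"dx":-28,"dy":44,"dz":0,"fingers":0.2},{"rx":0,"ry":0,"rz":0,"dx":-28,"dy":44,"dz":0,"fingers":0.2},{"rx":0,"ry":0,"rz":0,"dx":-28,"dy":44,"dz":25,"fingers":0.2},{"rx":0,"ry":0,"rz":0,"dx":-28,"dy":44,"dz":45,"fingers":0.2},{"rx":0,"ry":0,"rz":0,"dx":-28,"dy":44,"dz":63,"fingers":0.2}]'; python3 -m jog '[{"rx":0,"ry":0,"rz":0,"dx":0,"dy":0,"dz":0,"fingers":-0.5},{"rx":0,"ry":0,"rz":0,"dx":0,"dy":0,"dz":0,"fingers":-0.5},{"rx":0,"ry":0,"rz":0,"dx":0,"dy":0,"dz":0,"fingers":-0.5}]';python3 - <<'E'
from geo import *
go(bar(0)-[0,0,.008]); 
f=grab('scene','s3.png'); cv2.imwrite('pics/s3c.png',cv2.resize(f['pixels'][160:370,170:400,::-1],None,fx=2.8,fy=2.8))
E
```

```text
t: 6.9
eef_pos: [0.5416, -0.1064, 0.1663]
tool_rot: [[-0.216, 0.976, -0.0], [0.976, 0.216, 0.0], [0.0, -0.0, -1.0]]
ft_force: [0.3, 0.1, -0.7]
opening: 0.6
grasp_force: 0.0
t: 7.2
eef_pos: [0.5426, -0.1067, 0.1688]
tool_rot: [[-0.218, 0.976, 0.002], [0.976, 0.218, -0.001], [-0.001, 0.002, -1.0]]
ft_force: [-0.7, -0.8, -0.2]
opening: 0.251
grasp_force: 0.0
t 7.2 pos [ 0.5426 -0.1067  0.1688] d mm [ 0.6571 -0.735   1.8203] F [-0.6814 -0.7779 -0.1589] open 0.2507500431831948 q [-19.2993   6.4248 102.6364  -0.0006  70.8063 -31.8744]
```

View pics/s3c.png

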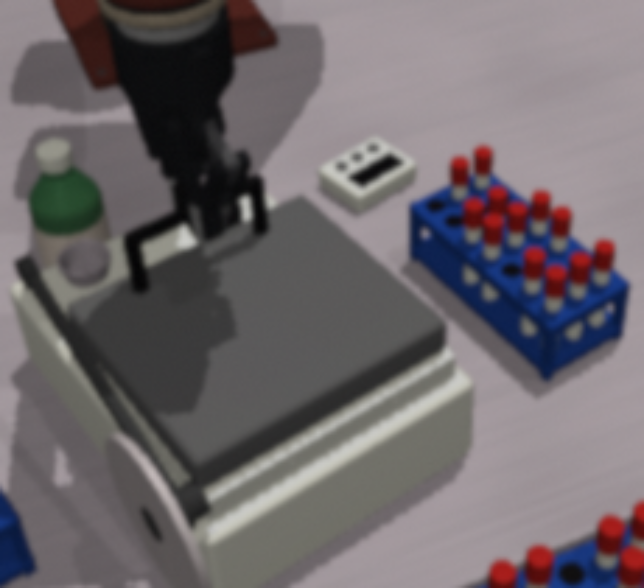

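The gripper straddles the bar at (210,210). Closing on it.

```bash
python3 -m jog '[{"rx":0,"ry":0,"rz":0,"dx":0,"dy":0,"dz":0,"fingers":-1},{"rx":0,"ry":0,"rz":0,"dx":0,"dy":0,"dz":0,"fingers":-1},{"rx":0,"ry":0,"rz":0,"dx":0,"dy":0,"dz":0,"fingers":-1},{"rx":0,"ry":0,"rz":0,"dx":0,"dy":0,"dz":0,"fingers":-1},{"rx":0,"ry":0,"rz":0,"dx":0,"dy":0,"dz":0,"fingers":-1}]'
```

```text
t: 7.75
eef_pos: [0.5418, -0.1069, 0.1687]
tool_rot: [[-0.218, 0.976, 0.001], [0.976, 0.218, -0.001], [-0.001, 0.0, -1.0]]
ft_force: [-3.9, -1.0, 6.1]
opening: 0.118
grasp_force: 58.5
```

```bash
python3 -m jog '[{"rx":0.05,"ry":0,"rz":0,"dx":0,"dy":3.6,"dz":-8,"fingers":-1},{"rx":0.1,"ry":0,"rz":0,"dx":0,"dy":7.5,"dz":-15.6,"fingers":-1},{"rx":0.15,"ry":0,"rz":0,"dx":0,"dy":11.8,"dz":-23.2,"fingers":-1},{"rx":0.2,"ry":0,"rz":0,"dx":0,"dy":16.5,"dz":-30.5,"fingers":-1},{"rx":0.2,"ry":0,"rz":0,"dx":0,"dy":16.5,"dz":-30.5,"fingers":-1}]'
```

```text
t: 8.25
eef_pos: [0.5574, -0.1032, 0.1981]
tool_rot: [[-0.219, 0.956, -0.198], [0.976, 0.214, -0.045], [-0.0, -0.203, -0.979]]
ft_force: [-8.4, -2.8, 1.0]
opening: 0.114
grasp_force: 59.9
```

```bash
python3 -m jog '[{"rx":0.05,"ry":0,"rz":0,"dx":0,"dy":3.6,"dz":-8,"fingers":-1},{"rx":0.1,"ry":0,"rz":0,"dx":0,"dy":7.5,"dz":-15.6,"fingers":-1},{"rx":0.1,"ry":0,"rz":0,"dx":0,"dy":7.5,"dz":-15.6,"fingers":-1},{"rx":0.1,"ry":0,"rz":0,"dx":0,"dy":7.5,"dz":-15.6,"fingers":-1}]'
cat > meas.py <<'E'
from geo import *
import sys
o=manip.get_obs(); R=np.array(o['tool_rot'])
g=fromW(np.array(o['eef_pos'])-.0063*R[:,2]); d=g-[.13,0,.1]
print('t',o['t'],'bar W',g,'theta from tcp',np.arctan2(d[2],-d[0])-np.arctan2(.075,.16),'r',np.hypot(d[0],d[2]),'tilt',np.arcsin(-(W.T@R)[2,1]),'F',o['ft_force'])
def line(q,k):
    for _ in range(3):
        l=np.polyfit(q[:,0],q[:,2],1); r=q[:,2]-np.polyval(l,q[:,0]); q=q[abs(r)<max(.003,2*r.std())]
    s=-np.arctan(l[0]); n=((np.polyval(l,.13)-.1)*np.cos(s))
    print(k,len(q),'angle',s,'offset from hinge',n,'res',r.std())
for c in ['scene','top']:
    fs=[grab(c) for _ in range(3)]
    f=dict(fs[0]); Z=np.stack([x['z_map'] for x in fs]); f['z_map']=np.median(Z,0)
    if c=='scene': cv2.imwrite('pics/%s.png'%sys.argv[1],cv2.resize(f['pixels'][160:370,170:400,::-1],None,fx=3,fy=2.85))
    np.savez('/tmp/%s_%s.npz'%(sys.argv[1],c),P=cloud(f),px=f['pixels'])
    Q=fromW(cloud(f)); x,y,z=Q[...,0],Q[...,1],Q[...,2]
    th=.31; dx=x-.13; dz=z-.1; a=-dx*np.cos(th)+dz*np.sin(th); n=dx*np.sin(th)+dz*np.cos(th)
    line(Q[(abs(y)<.09)&(a>.02)&(a<.16)&(abs(n-.03)<.012)],c+' lid')
    line(Q[(y<-.108)&(y>-.13)&(a>.05)&(a<.18)&(abs(n-.018)<.014)],c+' ptr')
E
python3 meas.py m1
```

```text
t: 8.65
eef_pos: [0.5669, -0.101, 0.2112]
tool_rot: [[-0.218, 0.932, -0.291], [0.976, 0.208, -0.065], [0.0, -0.298, -0.955]]
ft_force: [-7.6, -3.9, -1.2]
opening: 0.115
grasp_force: 60.6
t 8.65 bar W [-0.0024 -0.0003  0.2172] theta from tcp 0.28612505493843415 r 0.17678867161996825 tilt 0.30272590362053947 F [-7.5784 -3.8608 -1.1621]
scene lid 6028 angle 0.27977781240714633 offset from hinge 0.028663276554322763 res 0.0008705859930037481
scene ptr 315 angle 0.3107196309789479 offset from hinge 0.019644406132236343 res 0.0012169421006842172
top lid 1704 angle 0.2823575712314359 offset from hinge 0.029773387779299488 res 0.0012356044455680724
top ptr 149 angle 0.30277732117386746 offset from hinge 0.02175875241467464 res 0.0014859294754127658
```

View pics/m1.png

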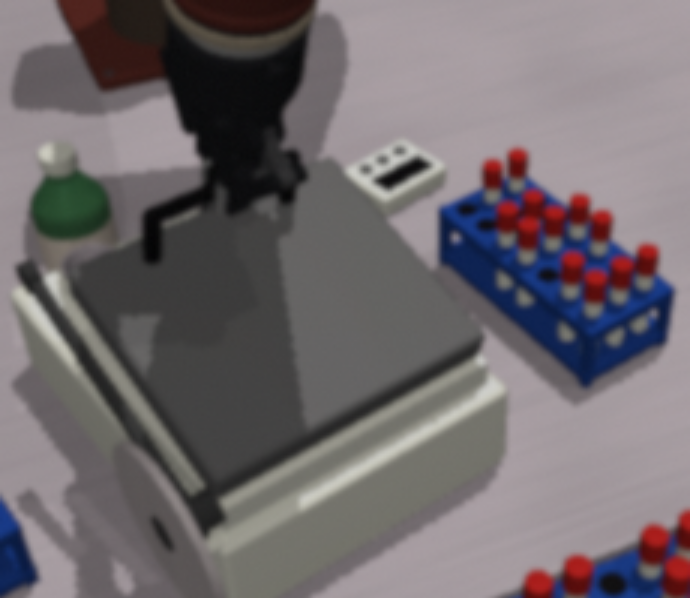

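Lid is at about 0.28 and the pointer at about 0.31, with the lid surface still slightly below the arm. I refine both, averaging several frames.

```bash
cat > ref.py <<'E'
from geo import *
def run(N=8):
  for c in ['scene','top']:
    fs=[grab(c) for _ in range(N)]
    f=dict(fs[0]); Z=np.stack([x['z_map'] for x in fs]); Z=np.where(Z==0,np.nan,Z); f['z_map']=np.nan_to_num(np.nanmedian(Z,0))
    Q=fromW(cloud(f)); x,y,z=Q[...,0],Q[...,1],Q[...,2]
    th=.31; dx=x-.13; dz=z-.1; a=-dx*np.cos(th)+dz*np.sin(th); n=dx*np.sin(th)+dz*np.cos(th)
    for nm,m,off in [('lid',(abs(y)<.09)&(a>.04)&(a<.155)&(abs(n-.03)<.012),.03),('lid right',(y>-.095)&(y<-.06)&(a>.04)&(a<.17)&(abs(n-.03)<.012),.03),('ptr',(abs(y+.118)<.008)&(a>.05)&(a<.175)&(abs(n-.020)<.008),.021)]:
        A,Nn,Y=a[m],n[m],y[m]; k=np.ones(len(A),bool)
        for _ in range(4):
            l=np.polyfit(A[k],Nn[k],1); r=Nn-np.polyval(l,A); k=abs(r)<max(.0015,2*r[k].std())
        print(c,nm,k.sum(),'free',th+np.arctan(l[0]),'off',l[1],'| n at .12:',np.polyval(l,.12),'fixed', th+np.mean((Nn[k]-off)*A[k])/np.mean(A[k]**2),'Y',np.median(Y))
  o=manip.get_obs(); print(o['t'],o['eef_pos'],o['ft_force'])
run()
E
python3 ref.py
```

```text
scene lid 4887 free 0.27937302854706153 off 0.028641558883259168 | n at .12: 0.024965172739670242 fixed 0.26671017036902467 Y -0.0068946363759903135
scene lid right 1209 free 0.2790422369531911 off 0.028935495187294526 | n at .12: 0.025219376390678654 fixed 0.2699105606656335 Y -0.07772180033598228
scene ptr 289 free 0.3095869735125962 off 0.01997495582960461 | n at .12: 0.019925392648297808 fixed 0.3012368087807763 Y -0.121429444209524
top lid 1314 free 0.28149191276789887 off 0.029883003993906698 | n at .12: 0.026461106471196094 fixed 0.28043271516317636 Y 0.03166115921106172
top lid right 221 free 0.28242690414475907 off 0.029973371417685798 | n at .12: 0.026663761133877615 fixed 0.282193131540119 Y -0.07534190973226906
top ptr 129 free 0.30960149413689986 off 0.021066150159937163 | n at .12: 0.02101832945383373 fixed 0.30996085994850675 Y -0.11669093957301817
9.75 [ 0.5668 -0.101   0.211 ] [-5.4191 -2.2421 -1.9849]ref.py:5: RuntimeWarning: All-NaN slice encountered
  f=dict(fs[0]); Z=np.stack([x['z_map'] for x in fs]); Z=np.where(Z==0,np.nan,Z); f['z_map']=np.nan_to_num(np.nanmedian(Z,0))
```

Both cameras put the pointer 0.028–0.031 rad above the lid, so I raise it by 0.03.

```bash
python3 -m jog '[{"rx":0.015,"ry":0,"rz":0,"dx":0,"dy":1.0,"dz":-2.4,"fingers":-1},{"rx":0.03,"ry":0,"rz":0,"dx":0,"dy":2.1,"dz":-4.8,"fingers":-1},{"rx":0.03,"ry":0,"rz":0,"dx":0,"dy":2.1,"dz":-4.8,"fingers":-1},{"rx":0.03,"ry":0,"rz":0,"dx":0,"dy":2.1,"dz":-4.8,"fingers":-1}]'; python3 -W ignore ref.py
```

```text
t: 10.15
eef_pos: [0.5702, -0.1002, 0.2151]
tool_rot: [[-0.218, 0.923, -0.318], [0.976, 0.206, -0.071], [0.0, -0.326, -0.945]]
ft_force: [-6.2, -2.8, -0.8]
opening: 0.113
grasp_force: 60.6
scene lid 4964 free 0.3099267452258672 off 0.02871081977132729 | n at .12: 0.028702029198415628 fixed 0.297909898096647 Y -0.007040685538720488
scene lid right 1236 free 0.30957560572181186 off 0.029016034463107236 | n at .12: 0.028965107146667148 fixed 0.30114400507049766 Y -0.0777953091157046
scene ptr 293 free 0.30744613630862305 off 0.020224654175128785 | n at .12: 0.019918189865887403 fixed 0.30111665351510636 Y -0.12133017054436693
top lid 1323 free 0.3122740519635267 off 0.029779406024901773 | n at .12: 0.030052292730919267 fixed 0.3102626360319885 Y 0.029327853723145836
top lid right 225 free 0.3101722291061828 off 0.030253602610254823 | n at .12: 0.03027427010320111 fixed 0.3122590238805862 Y -0.07845720929099974
top ptr 165 free 0.3112179657769238 off 0.020966908876373452 | n at .12: 0.02111306484187555 fixed 0.3110664072201679 Y -0.1164241471509876
10.95 [ 0.5701 -0.1002  0.215 ] [-4.7863 -1.7598 -0.1158]
```

The lid and pointer agree to about 0.002 rad, and the lid is being held steadily. One last look before handing in.

```bash
python3 -c "
from h import *
cv2.imwrite('pics/end.png',grab('scene')['pixels'][140:480,60:480,::-1])"
```

```text
(no output)
```

View pics/end.png

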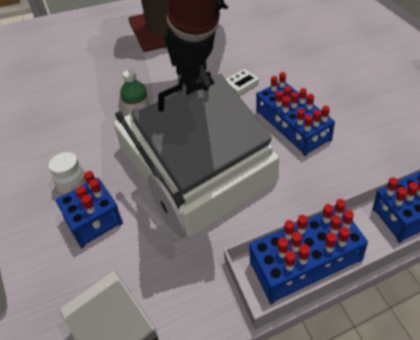

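The lid is held open by the bar at (195,85), in line with the pointer at (140,165), and the racks, jar, bottle and timer still stand where they were.

```bash
python3 -c "
from rig import manip
print(manip.finish_job())"
```

```text
the job is handed in; nothing more can be done
None
```

I pressed the button until it bottomed out (16 N at the wrist) and backed off. I then raised the lid by its bar to about 0.31 rad, within about 0.002 rad of the pointer arm in the depth measurements. I handed the job in at about 11 s with the lid still held there; the button's spring-back was not seen directly, as the wrist hid it.

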